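Park the tip box in the corner of the bench fence

TASK

Push the closed pipette-tip box along the steel bench with the fingers until it sits squarely in the corner of the low fence: its long side flush against the long rail and its end flush against the short end stop. Only slide it, never grip, lift or tip it, and leave the tape roll, flask, jar and spray bottle where they stand. Finish with the hand clear of everything.

Things in the scene. Friction and masses are not known exactly. Their poses are not given: they have to be found in the camera images.
- tip_box: closed plastic tip box, grey base, white lid, no handle: 100 mm along its x, 130 mm along its y, 55 mm high, upright sides; 0.3 to 0.65 kg, loose, slides flat when pushed low (a few N). Origin: centre of its underside. Starts on the robot's side of the rail, up to 0.42 rad out of line with it. Its long sides face its +x and -x; either may go against the rail
- rail: low dark steel fence rail fixed to the bench: 20 mm along its x, 500 mm along its y, 30 mm high; place and yaw vary. Origin: centre of its underside. Its -x face, 10 mm from the origin, looks towards the robot and is the one to push against: a box flush with it has its origin at -60 mm along the rail's x
- end_stop: short dark steel bar fixed to the bench at right angles to the rail, on the robot's side: 120 mm along its x, 20 mm along its y, 30 mm high, axes parallel to the rail's. Origin: centre of its underside, 210 mm from the rail's middle at its +y or -y end (varies). A box flush with its inner face (towards the rail's middle) has its origin 75 mm from the stop's along y
- tape_roll: bystander: roll of paper tape lying flat, ring 54 mm across, 25 mm high, loose; stands in front of the rail at the other end from the end stop, 210 mm from the rail's middle along its length and 70 mm from the rail's centre line. Origin at the centre of its underside
- flask: bystander: foil-capped conical glass flask, 64 mm across the foot, 112 mm high, standing behind the rail (its far side from the robot). Origin at the centre of its underside
- jar: bystander: green glass jar 76 mm across, 100 mm high, with steel tweezers leaning in it to 155 mm, standing well to one side. Origin at the centre of its underside
- spray: bystander: small white plastic bottle 42 mm across, 110 mm high, standing well to the other side. Origin at the centre of its underside
Not all that is in view belongs to the job. Of the things that look like the end_stop, the smallest one is meant.

How it is judged:
By the outcome, as a careful person would: the job done as asked, in the order asked, and still so for the second after the job is handed in, with the robot touching nothing.
It also fails if it takes over 64 s, if anything falls off the work surface, if the arm or the gripper's body presses on something with over 40 N, if the wrist force passes 120 N, or if a joint passes its speed limit or range.

ROBOT

A 7-joint arm with a two-finger parallel gripper is mounted at the origin on the work surface. World frame = base frame: x ahead of the robot, y to its left, z up, the work surface at z = 0. Lengths are in m, angles in rad, forces in N, time in s.
With the tool pointing down it reaches from about 0.425 to 0.925 m from the base axis. Payload 6.8 kg.
Tool frame: the origin (TCP) lies at the very end of the fingers, on their centre line; the grasp point (between the pads) lies 19 mm behind it (r.tcp_to_grasp is the distance from the TCP to the grasp point, in m); z points along the fingers, y is the line along which they close (so a half turn about z gives the same grasp; the last joint's range is limited). The gripper opens to 85 mm and grips with 20 to 120 N. Pads are 22 mm wide; open, the fingers measure 114 mm over their backs; the gripper's body (76 mm by 85 mm) begins 54 mm behind the grasp point. The pads swing forward as they close: fully open they stand 13 mm farther back than shut.
Start: joints at [-1.351, 0.477, 0.022, 1.555, -0.011, 1.109, -0.083], TCP at [0.217, 0.639, 0.199] pointing down, gripper open.
Joint ranges: [-2.96, 2.96], [-0.34, 2.1], [-1.41, 1.46], [0.24, 2.44], [-1.37, 4.51], [0.17, 1.92], [-2.96, 2.96]. Speed limits (rad/s): [2.39, 2.39, 3.14, 3.14, 3.14, 3.14, 3.14].

INTERFACE

Orientations are given as a rotation vector (axis times angle).
In Python, from bench import r gives the robot as it stands.
- The arm moves only by the tool step_arm, never from a script. Its argument "moves" is a list of rows, each a list of 7 numbers: the shift along the tool's x, y, z in mm, then the turn, a rotation vector about the tool's x, y, z in rad, then the finger opening in mm, from 0 to 85.4. A call has 1 to 8 rows; each row is the pose to reach, as a shift and turn from the pose commanded when the call began, along the tool's axes at that moment; what a row does not reach only later rows make up. A row lasts 1/10 s, in which the tool goes at most 50 mm and 8.59 degrees, less where a joint would pass 70% of its speed; a pose out of reach is approached as far as the arm can. A call with a gripper value outside its range is refused whole. The fingers move at their own pace and stop on an object; "grip_force" is the grip in N (left out, the last holds). Time passes only in rows, so rows that repeat a pose let the fingers close. It gives the time, the measured TCP pose, the force, the opening and the grip force at its end, in the units of the state.
- r.get_obs(): the state, without advancing time (a new reading comes with each control period).
- r.grab_frame(name): name is "side" or "top"; returns a dict with "image" (384x512x3 uint8, red, green, blue), "depth" (384x512 float32, m along the optical axis (not along the pixel's ray), 0 where there is no reading), "mtx" (3x3 intrinsics, pixels), "rvec" (rotation vector, rad) and "tvec" (3), from world to camera coordinates, as OpenCV has them. Camera axes: x right, y down, z forward; pixel columns grow to the right and rows downward; lengths in m; the calibration is good to about 2 mm. A picture is of the moment at which its call begins.
- r.hand_in(): hands the job in; it is judged then, once.
The state is a dict: "clock": time; "joints": joint angles; "qvel": joint speeds; "tau": joint torques, N m; "tcp_pos": TCP position; "orientation": TCP orientation; "contact_force": force on the tool from outside, world axes, zero at the start; "moment": the same for the moment, N m; "grip_width": finger opening in m; "gripper_force": force on a finger pad.
Only numpy, scipy, OpenCV 4.12 (cv2) and the standard library are available. Lean on these libraries where they do the work, as an engineer would, in place of code of your own. Each camera call takes 0.05 s, during which the arm holds its last target. There are 200 camera calls.

## Working session

There is one attempt and no reset: what is moved stays moved. The work goes in short steps, Python scripts to look and compute and a tool call to move; the robot and the scene stay as the last step left them, time stands still between calls to the robot, and variables do not carry over. Pictures are saved under pics/ and viewed, at most 10 in all, crops included, and the job is handed in when it is done.

Besides the shell and the picture viewer there is one more tool, called as name([rows], argument=value, ...), one row to a line, values as JSON. step_arm: Moves the arm, as the interface text tells. Its arguments: {"type":"object","properties":{"moves":{"type":"array","items":{"type":"array","items":{"type":"number"}}},"grip_force":{"type":"number"}},"required":["moves"]}

```bash
mkdir -p pics; ls
python3 - <<'E'
from bench import r
import cv2
import numpy as np
o=r.get_obs()
print({k:np.round(v,3) for k,v in o.items()})
for n in ("top","side"):
    f=r.grab_frame(n); cv2.imwrite(f"pics/{n}0.png",f["image"][:,:,::-1]); np.savez(f"{n}0.npz",**f)
    R=cv2.Rodrigues(f["rvec"])[0]; print(n,-R.T@np.ravel(f["tvec"]),R[2],f["mtx"][0,0])
E
```

```text
pics
{'clock': np.float64(0.0), 'joints': array([-1.351,  0.478,  0.022,  1.556, -0.011,  1.109, -0.083]), 'qvel': array([ 0.002, -0.   , -0.002, -0.   ,  0.001, -0.002, -0.   ]), 'tau': array([-1.0000e-03, -5.9646e+01,  1.6080e+00, -2.8120e+01,  1.3000e-02,
        9.0000e-03,  0.0000e+00]), 'tcp_pos': array([0.217, 0.638, 0.198]), 'orientation': array([-5.130e-01, -3.099e+00,  3.000e-03]), 'contact_force': array([-0.359,  0.264,  0.213]), 'moment': array([ 0.008,  0.017, -0.013]), 'gripper_force': np.float64(0.0), 'grip_width': np.float64(0.085)}
top [0.34554483 0.01569318 1.2870966 ] [ 0.1725167  -0.0013936  -0.98500561] 389.5202122474676
side [ 0.1969245  -0.59223184  0.90004836] [ 0.33996564  0.53941602 -0.77035948] 397.1671912957178
```

View pics/top0.png

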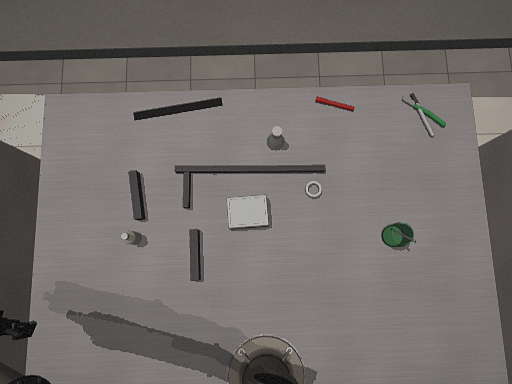

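View pics/side0.png

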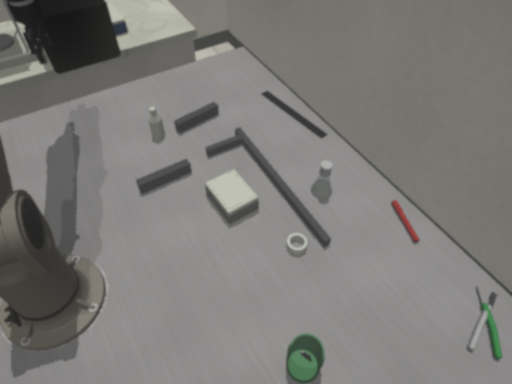

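Candidates for the end stop in the top view are (187,190), (137,195) and (196,255), with a longer bar at (178,108). The one at (187,190) fits: it is the smallest and meets the rail at a right angle at its +y end, opposite the tape roll (314,189). The box is at (248,212). Next I'll measure these and confirm in a crop.

```bash
cat > h.py <<'E'
import numpy as np, cv2
from bench import r
def cloud(f):
    K=f["mtx"];R=cv2.Rodrigues(f["rvec"])[0];t=np.ravel(f["tvec"])
    v,u=np.mgrid[0:384,0:512];d=f["depth"]
    P=np.stack([(u-K[0,2])/K[0,0]*d,(v-K[1,2])/K[1,1]*d,d],-1)
    W=(P-t)@R
    W[d==0]=np.nan
    return W
def blobs(W,zlo,zhi,box=(0.3,1.0,-.5,.5)):
    x,y,z=W[...,0],W[...,1],W[...,2]
    m=((z>zlo)&(z<zhi)&(x>box[0])&(x<box[1])&(y>box[2])&(y<box[3])).astype(np.uint8)
    n,l,s,c=cv2.connectedComponentsWithStats(m,connectivity=4)
    for i in range(1,n):
        if s[i,4]<25: continue
        p=W[l==i]; (cx,cy),(a,b),th=cv2.minAreaRect((p[:,:2]*1000).astype(np.float32))
        print("px",np.round(c[i]).astype(int),"n",s[i,4],"ctr mm",round(cx,1),round(cy,1),"size",round(a,1),round(b,1),"ang",round(th,2),"z",np.round(np.median(p[:,2]),4))
E
python3 - <<'E'
from h import *
f=np.load("top0.npz");W=cloud(f)
print("bench z",np.nanmedian(W[230:300,300:380,2]))
print("low");blobs(W,.02,.034)
print("box");blobs(W,.048,.062)
print("tall");blobs(W,.015,.2)
im=f["image"][:,:,::-1][90:290,110:340]
cv2.imwrite("pics/crop.png",cv2.resize(im,None,fx=3,fy=3,interpolation=cv2.INTER_CUBIC)[:600])
E
```

```text
bench z 7.787530716519497e-05
low
px [272 143] n 34 ctr mm 739.5 -41.3 size 51.1 17.4 ang 42.62 z 0.0263
px [237 172] n 1145 ctr mm 651.6 34.1 size 143.2 484.0 ang 13.26 z 0.0296
px [313 188] n 111 ctr mm 580.0 -172.0 size 51.4 50.4 ang 42.08 z 0.0248
box
px [275 139] n 38 ctr mm 744.7 -52.0 size 38.8 23.2 ang 71.99 z 0.054
px [247 211] n 1206 ctr mm 506.5 45.2 size 100.4 127.6 ang 2.5 z 0.0557
px [405 229] n 25 ctr mm 434.7 -451.1 size 46.8 10.4 ang 33.57 z 0.0556
tall
px [322  99] n 44 ctr mm 892.5 -219.4 size 40.7 16.0 ang 77.8 z 0.0173
px [336 103] n 34 ctr mm 878.8 -268.6 size 50.7 10.2 ang 74.34 z 0.017
px [276 138] n 283 ctr mm 745.9 -53.6 size 54.5 45.9 ang 87.15 z 0.0547
px [237 172] n 1277 ctr mm 614.9 31.8 size 140.2 494.9 ang 4.23 z 0.0296
px [136 195] n 500 ctr mm 573.6 409.3 size 161.0 28.5 ang 8.46 z 0.0403
px [313 189] n 121 ctr mm 579.2 -173.1 size 52.9 51.6 ang 88.41 z 0.0244
px [247 212] n 1269 ctr mm 506.3 44.9 size 100.4 128.8 ang 2.88 z 0.0555
px [398 234] n 530 ctr mm 418.9 -423.6 size 72.6 72.6 ang 46.15 z 0.0716
px [194 254] n 479 ctr mm 378.3 217.3 size 155.5 27.8 ang 0.44 z 0.0403
px [131 237] n 209 ctr mm 434.2 413.8 size 37.3 41.5 ang 84.21 z 0.0743
```

View pics/crop.png

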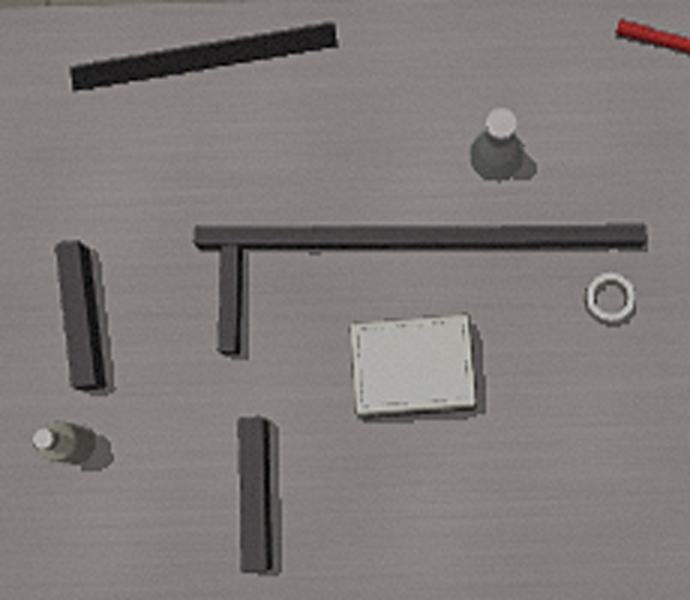

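The crop confirms it: the stop is the short bar joined to the rail, and the other two are about 155 mm long and 40 mm high. Now I'll fit the rail line and the box pose.

```bash
cat >> h.py <<'E'
def fit_line(p):
    vx,vy,x0,y0=cv2.fitLine((p*1000).astype(np.float32),cv2.DIST_HUBER,0,.01,.01).ravel()
    return np.array([x0,y0]),np.arctan2(vy,vx)
E
python3 - <<'E'
from h import *
for n in("top","side"):
    W=cloud(np.load(n+"0.npz")).reshape(-1,3);W=W[~np.isnan(W[:,0])]
    m=(abs(W[:,2]-.03)<.004)&(W[:,0]>.6)&(W[:,0]<.68)&(abs(W[:,1])<.34)
    p=W[m][:,:2]; 
    m2=(p[:,1]<.17)|(p[:,0]>.635)
    q=p[m2]; c,a=fit_line(q[(q[:,0]>.61)]); yaw=(a+np.pi)%np.pi-np.pi/2
    R=np.array([[np.cos(yaw),-np.sin(yaw)],[np.sin(yaw),np.cos(yaw)]])
    l=(q*1000-c)@R; print(n,"rail c",c,"yaw",yaw,"x pct",np.percentile(l[:,0],[1,5,50,95,99]),"y ext",l[:,1].min(),l[:,1].max())
    mid=c+R@[np.median(l[:,0]),(l[:,1].min()+l[:,1].max())/2]; print(" rail mid",mid)
    s=W[(abs(W[:,2]-.03)<.005)&(W[:,0]>.5)&(W[:,0]<.625)&(W[:,1]>.17)&(W[:,1]<.29)]
    ls=(s[:,:2]*1000-mid)@R; print(" stop local x",np.percentile(ls[:,0],[0,2,50]),"y",np.percentile(ls[:,1],[0,5,50,95,100]))
    b=W[(abs(W[:,2]-.055)<.005)&(abs(W[:,0]-.506)<.1)&(abs(W[:,1]-.045)<.1)]
    (cx,cy),sz,th=cv2.minAreaRect((b[:,:2]*1000).astype(np.float32));print(" box",cx,cy,sz,th,"local",R.T@(np.array([cx,cy])-mid), "mean",b[:,:2].mean(0))
    t=W[(abs(W[:,2]-.025)<.004)&(abs(W[:,0]-.58)<.05)&(abs(W[:,1]+.172)<.05)]; print(" tape",R.T@(t[:,:2].mean(0)*1000-mid))
o=r.get_obs();Rt=cv2.Rodrigues(o["orientation"])[0];print(Rt.round(3))
E
```

```text
top rail c [653.7704    31.929249] yaw -0.020220399 x pct [-1.95780973e+01 -9.63743217e+00 -1.14385198e-02  9.52475067e+00
  1.07734552e+01] y ext -245.02678874880812 250.47402982540544
 rail mid [653.8140185  34.6525438]
 stop local x [-129.23278935 -126.52994325  -80.01362861] y [199.67052936 201.05086436 209.95562728 219.01385572 220.4548707 ]
 box 506.4447937011719 45.23751449584961 (100.23860931396484, 127.5574722290039) 2.497312068939209 local [-147.5531138     7.60314528] mean [0.50605339 0.04553612]
 tape [ -70.07216757 -208.8038699 ]
side rail c [652.7534      1.3087169] yaw -0.020874143 x pct [-17.50177847  -9.26372089  -0.03238363   9.52399523  10.6222012 ] y ext -218.10263544659398 281.6656592382269
 rail mid [653.38440502  33.08398096]
 stop local x [-129.2371504  -126.77896041  -82.19441911] y [197.11302969 199.15035213 207.0786889  219.21655962 220.72788185]
 box 507.1429443359375 42.91552734375 (98.38722229003906, 129.23635864257812) 2.854337453842163 local [-146.41481145    6.77696115] mean [0.50576796 0.03916754]
 tape [ -69.6417972  -209.61896581]
[[-0.947  0.322 -0.   ]
 [ 0.322  0.947 -0.002]
 [-0.    -0.002 -1.   ]]
```

```bash
cat >> h.py <<'E'
YAW=-0.0205; MID=np.array([653.6,34.0])
def L2W(lx,ly):
    c,s=np.cos(YAW),np.sin(YAW); return MID+np.array([c*lx-s*ly,s*lx+c*ly])
def state():
    o=r.get_obs();R=cv2.Rodrigues(o["orientation"])[0];p=o["tcp_pos"]*1000
    c,s=np.cos(YAW),np.sin(YAW);l=np.array([[c,s],[-s,c]])@(p[:2]-MID)
    print("t",round(float(o["clock"]),2),"p",p.round(1),"local",l.round(1),"F",np.round(o["contact_force"],1),"j",np.round(o["joints"],2)); return p,R
def go(lx,ly,z,ty=0.):
    "shift/turn in tool axes to rail-local lx,ly, tool y at angle ty from rail y"
    p,R=state(); d=R.T@(np.r_[L2W(lx,ly),z]-p)
    a=np.pi/2+YAW+ty; y=np.array([np.cos(a),np.sin(a),0]);zz=np.array([0,0,-1.]);T=np.c_[np.cross(y,zz),y,zz]
    print("shift",d.round(1),"turn",cv2.Rodrigues(R.T@T)[0].ravel().round(4))
E
python3 -c "
from h import *
go(-221,7,200); go(-174,366,200)"
```

```text
t 0.1 p [217.1 638.5 198.5] local [-448.7  595.4] F [0.3 0.9 0.2] j [-1.35  0.48  0.02  1.56 -0.01  1.11 -0.08]
shift [-395.1 -492.    -0.6] turn [-1.700e-03 -1.000e-04 -3.073e-01]
t 0.1 p [217.1 638.5 198.5] local [-448.7  595.4] F [0.3 0.9 0.2] j [-1.35  0.48  0.02  1.56 -0.01  1.11 -0.08]
shift [-331.3 -135.6   -1.2] turn [-1.700e-03 -1.000e-04 -3.073e-01]
```

step_arm([
  [-326,-142,0,0,0,-0.307,85],
  [-326,-142,0,0,0,-0.307,85],
  [-326,-142,0,0,0,-0.307,85],
  [-326,-142,0,0,0,-0.307,85],
  [-326,-142,0,0,0,-0.307,85],
  [-326,-142,0,0,0,-0.307,85],
  [-326,-142,0,0,0,-0.307,85],
  [-326,-142,0,0,0,-0.307,85],
])

```text
clock: 0.9
tcp_pos: [0.4865, 0.392, 0.1992]
orientation: [0.05, 3.138, -0.006]
contact_force: [-0.3, -0.2, 0.1]
grip_width: 0.0852
gripper_force: 0.0
```

```bash
python3 -c "
from h import *
go(-221,7,120)"
```

```text
t 0.9 p [486.5 392.  199.2] local [-174.4  354.5] F [-0.3 -0.2  0.1] j [-0.83  0.39  0.06  1.69 -0.02  1.06  0.78]
shift [  42.8 -347.7   80.4] turn [-0.0038  0.0028 -0.0116]
```

step_arm([
  [20,-177,20,0,0,0,85],
  [20,-177,20,0,0,0,85],
  [20,-177,20,0,0,0,85],
  [20,-177,20,0,0,0,85],
  [40,-355,80,0,0,0,85],
  [40,-355,80,0,0,0,85],
  [40,-355,80,0,0,0,85],
  [40,-355,80,0,0,0,85],
])

```text
clock: 1.7
tcp_pos: [0.4314, 0.0429, 0.1185]
orientation: [-0.035, -3.14, 0.001]
contact_force: [0.5, -0.2, -0.6]
grip_width: 0.085
gripper_force: 0.0
```

step_arm([
  [0,0,0,0,0,0,85],
  [0,0,0,0,0,0,85],
  [0,0,0,0,0,0,85],
])

```text
clock: 2.0
tcp_pos: [0.4335, 0.047, 0.1197]
orientation: [0.03, 3.141, 0.001]
contact_force: [-0.3, 0.1, 0.3]
grip_width: 0.085
gripper_force: 0.0
```

```bash
python3 -c "
from h import *
go(-221,7,8)"
```

```text
t 2.0 p [433.5  47.  119.7] local [-220.4    8.4] F [-0.3  0.1  0.3] j [-0.42  0.19  0.19  2.19 -0.05  0.76  1.35]
shift [  0.7  -1.5 111.7] turn [0.0006 0.0008 0.0013]
```

step_arm([
  [1,-1,40,0,0,0,85],
  [1,-1,70,0,0,0,85],
  [1,-1,90,0,0,0,85],
  [1,-1,105,0,0,0,85],
  [1,-1,111,0,0,0,85],
  [1,-1,111,0,0,0,85],
  [1,-1,111,0,0,0,85],
])

```text
clock: 2.7
tcp_pos: [0.4325, 0.0454, 0.009]
orientation: [0.031, 3.14, 0.001]
contact_force: [0.1, 0.4, -0.2]
grip_width: 0.085
gripper_force: 0.0
```

Run:
```python
from h import *
go(-121,7,8)
f=r.grab_frame("side"); cv2.imwrite("pics/s1.png",cv2.resize(f["image"][120:290,100:330,::-1],None,fx=3,fy=3))
```

```text
t 2.7 p [432.5  45.4   9. ] local [-221.3    6.8] F [ 0.1  0.4 -0.2] j [-0.37  0.4   0.15  2.27 -0.13  0.48  1.43]
shift [-1.003e+02  1.000e-01  1.100e+00] turn [0.0005 0.001  0.0007]
```

View pics/s1.png

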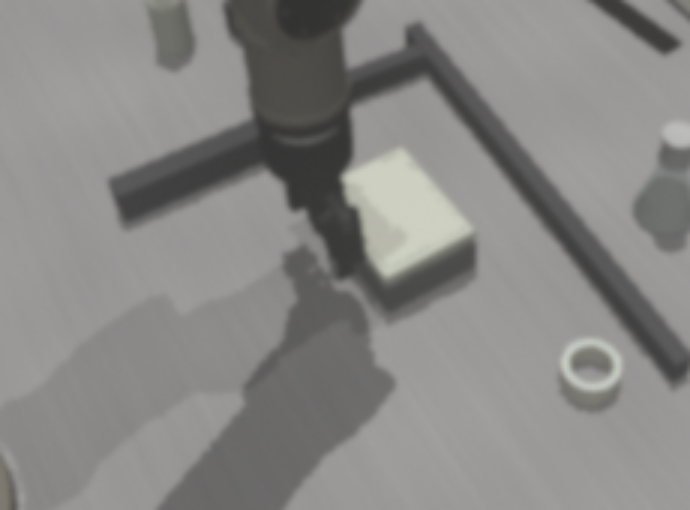

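The hand is down at the near long side (crop 345,270) with the box ahead of it and the rail beyond. Now I push slowly toward the rail.

step_arm([
  [-8,0,1,0,0,0,85],
  [-16,0,1,0,0,0,85],
  [-24,0,1,0,0,0,85],
  [-32,0,1,0,0,0,85],
  [-40,0,1,0,0,0,85],
  [-48,0,1,0,0,0,85],
  [-56,0,1,0,0,0,85],
  [-64,0,1,0,0,0,85],
])

```text
clock: 3.55
tcp_pos: [0.4942, 0.0432, 0.0075]
orientation: [-0.033, -3.137, -0.0]
contact_force: [-7.7, 1.3, 9.9]
grip_width: 0.0847
gripper_force: 6.2
```

step_arm([
  [-6,0,0,0,0,0,85],
  [-11,0,0,0,0,0,85],
  [-16,0,0,0,0,0,85],
  [-20,0,0,0,0,0,85],
  [-20,0,0,0,0,0,85],
])

```text
clock: 4.05
tcp_pos: [0.5153, 0.0428, 0.0076]
orientation: [-0.033, -3.139, -0.0]
contact_force: [-5.7, -0.4, 7.0]
grip_width: 0.0847
gripper_force: 4.2
```

Run:
```python
from h import *
go(-121,7,8)
W=cloud(r.grab_frame("top"));blobs(W,.048,.06,(.45,.7,-.1,.3))
W=cloud(r.grab_frame("side"));blobs(W,.048,.06,(.45,.7,-.1,.3))
```

```text
t 4.05 p [515.3  42.8   7.6] local [-138.4    5.9] F [-5.7 -0.4  7. ] j [-0.32  0.5   0.15  2.08 -0.13  0.57  1.47]
shift [-17.4   1.1  -0.4] turn [ 0.0001 -0.0023 -0.0008]
px [266 186] n 79 ctr mm 583.5 -18.6 size 79.3 12.8 ang 5.48 z 0.0545
px [259 183] n 821 ctr mm 574.7 37.2 size 129.7 97.9 ang 89.17 z 0.0545
```

step_arm([
  [-5,0,0,0,0,0,85],
  [-10,0,0,0,0,0,85],
  [-13,0,0,0,0,0,85],
  [-15,0,0,0,0,0,85],
  [-16,0,0,0,0,0,85],
  [-17,0,0,0,0,0,85],
  [-17,0,0,0,0,0,85],
])

```text
clock: 4.85
tcp_pos: [0.5314, 0.0424, 0.0076]
orientation: [-0.033, -3.138, -0.0]
contact_force: [-7.4, 0.5, 8.2]
grip_width: 0.0849
gripper_force: 5.6
```

step_arm([
  [-1,0,0,0,0,0,85],
  [-2,0,0,0,0,0,85],
  [-2,0,0,0,0,0,85],
])

```text
clock: 5.15
tcp_pos: [0.5334, 0.0423, 0.0076]
orientation: [-0.033, -3.138, -0.0]
contact_force: [-6.9, -0.4, 8.7]
grip_width: 0.0852
gripper_force: 5.5
```

Run:
```python
from h import *
go(-121,7,8)
W=cloud(r.grab_frame("side"));blobs(W,.048,.062,(.45,.7,-.1,.3))
```

```text
t 5.15 p [533.4  42.3   7.6] local [-120.3    5.9] F [-6.9 -0.4  8.7] j [-0.31  0.52  0.15  2.04 -0.13  0.59  1.48]
shift [ 0.7  1.1 -0.4] turn [ 0.0001 -0.0036 -0.0008]
px [264 181] n 795 ctr mm 590.4 37.2 size 129.5 100.6 ang 89.12 z 0.0546
px [233 175] n 25 ctr mm 536.8 84.5 size 10.6 22.6 ang 60.87 z 0.0567
```

step_arm([
  [-1,0,0,0,0,0,85],
  [-2,0,0,0,0,0,85],
  [-2,0,0,0,0,0,85],
])

```text
clock: 5.5
tcp_pos: [0.5348, 0.0423, 0.0075]
orientation: [-0.033, -3.137, -0.0]
contact_force: [-8.7, 0.1, 9.9]
grip_width: 0.0849
gripper_force: 6.8
```

step_arm([
  [-1,0,0,0,0,0,85],
  [-1.5,0,0,0,0,0,85],
  [-1.5,0,0,0,0,0,85],
])

```text
clock: 5.8
tcp_pos: [0.5348, 0.0423, 0.0074]
orientation: [-0.033, -3.134, -0.0]
contact_force: [-12.5, 0.1, 14.3]
grip_width: 0.0852
gripper_force: 9.5
```

The force rises while the position stalls, so the box is seated on the rail. I back off, lift, turn 90° and go to the box's -y end with the fingers narrowed.

step_arm([
  [10,0,0,0,0,0,85],
  [25,0,0,0,0,0,85],
  [25,0,-50,0,0,0,45],
  [25,0,-100,0,0,0,45],
  [25,0,-120,0,0,0,45],
  [25,0,-120,0,0,0,45],
])

```text
clock: 6.4
tcp_pos: [0.5168, 0.0432, 0.1312]
orientation: [0.033, 3.133, 0.003]
contact_force: [0.6, -0.9, 0.1]
grip_width: 0.0451
gripper_force: 0.0
```

Run:
```python
from h import *
go(-62,-105,128,-np.pi/2)
for n in("top","side"):
    W=cloud(r.grab_frame(n));blobs(W,.048,.062,(.5,.7,-.1,.3))
```

```text
t 6.4 p [516.8  43.2 131.2] local [-137.     6.4] F [ 0.6 -0.9  0.1] j [-0.37  0.3   0.2   2.01 -0.08  0.83  1.42]
shift [ -75.  -111.3    3.6] turn [0.008  0.0048 1.57  ]
px [267 177] n 27 ctr mm 614.0 -20.2 size 50.6 6.7 ang 2.91 z 0.0551
px [259 180] n 1193 ctr mm 594.0 37.2 size 129.5 98.9 ang 89.61 z 0.0546
```

step_arm([
  [-75,-111,0,0,0,1.57,45],
  [-75,-111,0,0,0,1.57,45],
  [-75,-111,0,0,0,1.57,45],
  [-75,-111,0,0,0,1.57,45],
  [-75,-111,0,0,0,1.57,45],
  [-75,-111,0,0,0,1.57,45],
  [-75,-111,0,0,0,1.57,45],
  [-75,-111,0,0,0,1.57,45],
])

```text
clock: 7.3
tcp_pos: [0.585, -0.0699, 0.1253]
orientation: [-1.808, -2.567, 0.004]
contact_force: [-0.0, 0.1, -0.1]
grip_width: 0.045
gripper_force: 0.0
```

```bash
python3 -c "
from h import *
go(-62,-105,125,-np.pi/2)"
```

```text
t 7.3 p [585.  -69.9 125.3] local [ -66.5 -105.2] F [-0.   0.1 -0.1] j [-0.37  0.46  0.51  1.86 -0.28  0.9   0.61]
shift [-1.4  4.3  0.3] turn [-3.30e-03  3.00e-04  3.64e-01]
```

step_arm([
  [-1,4,0,0,0,0.37,45],
  [-1,4,0,0,0,0.37,45],
  [-1,4,0,0,0,0.37,45],
  [-1,4,0,0,0,0.37,45],
  [-1,4,0,0,0,0.37,45],
  [-1,4,0,0,0,0.37,45],
])

```text
clock: 7.9
tcp_pos: [0.5897, -0.0693, 0.1267]
orientation: [-2.242, -2.2, 0.001]
contact_force: [0.1, 0.1, -0.5]
grip_width: 0.0447
gripper_force: 0.0
```

```bash
python3 -c "
from h import *
go(-62,-105,8,-np.pi/2)"
```

```text
t 7.9 p [589.7 -69.3 126.7] local [ -61.7 -104.6] F [ 0.1  0.1 -0.5] j [-0.44  0.48  0.6   1.85 -0.34  0.91  0.3 ]
shift [-4.000e-01 -1.000e-01  1.187e+02] turn [-0.0011  0.0003  0.0019]
```

step_arm([
  [0,0,40,0,0,0.002,45],
  [0,0,75,0,0,0.002,45],
  [0,0,100,0,0,0.002,45],
  [0,0,113,0,0,0.002,45],
  [0,0,118,0,0,0.002,45],
  [0,0,118,0,0,0.002,45],
  [0,0,118,0,0,0.002,45],
])

```text
clock: 8.6
tcp_pos: [0.5911, -0.0695, 0.0106]
orientation: [2.245, 2.196, 0.002]
contact_force: [-0.1, 0.5, -0.0]
grip_width: 0.0454
gripper_force: 0.0
```

step_arm([
  [8,0,0,0,0,0,45],
  [16,0,0,0,0,0,45],
  [24,0,0,0,0,0,45],
  [32,0,0,0,0,0,45],
  [40,0,0,0,0,0,45],
  [48,0,0,0,0,0,45],
  [54,0,0,0,0,0,45],
  [60,0,0,0,0,0,45],
])

```text
clock: 9.4
tcp_pos: [0.5915, -0.0097, 0.0096]
orientation: [2.246, 2.195, -0.001]
contact_force: [-0.9, -4.9, 2.6]
grip_width: 0.0449
gripper_force: 2.6
```

Run:
```python
from h import *
go(-62,59,8,-np.pi/2)
for n in("top","side"):
    W=cloud(r.grab_frame(n));blobs(W,.048,.062,(.5,.7,-.1,.3))
```

```text
t 9.4 p [591.5  -9.7   9.6] local [-61.2 -45. ] F [-0.9 -4.9  2.6] j [-0.46  0.64  0.5   1.92 -0.46  0.69  0.3 ]
shift [104.   -1.1   1.5] turn [ 0.0004  0.001  -0.0022]
px [227 181] n 306 ctr mm 595.3 100.6 size 55.4 95.9 ang 88.94 z 0.0556
px [244 170] n 432 ctr mm 562.5 77.7 size 148.2 70.2 ang 60.43 z 0.0542
px [270 184] n 94 ctr mm 614.3 6.8 size 42.5 44.4 ang 52.36 z 0.0538
```

step_arm([
  [8,0,0,0,0,0,45],
  [16,0,0,0,0,0,45],
  [24,0,0,0,0,0,45],
  [32,0,0,0,0,0,45],
  [40,0,0,0,0,0,45],
  [48,0,0,0,0,0,45],
  [56,0,0,0,0,0,45],
  [62,0,0,0,0,0,45],
])

```text
clock: 10.3
tcp_pos: [0.5928, 0.0536, 0.0094]
orientation: [-2.245, -2.197, -0.0]
contact_force: [-1.2, -4.6, 3.1]
grip_width: 0.0447
gripper_force: 2.6
```

step_arm([
  [8,0,0,0,0,0,45],
  [16,0,0,0,0,0,45],
  [24,0,0,0,0,0,45],
  [30,0,0,0,0,0,45],
  [34,0,0,0,0,0,45],
  [37,0,0,0,0,0,45],
  [37,0,0,0,0,0,45],
])

```text
clock: 11.0
tcp_pos: [0.5935, 0.0906, 0.0094]
orientation: [-2.245, -2.197, -0.0]
contact_force: [0.6, -2.3, 2.3]
grip_width: 0.045
gripper_force: 1.6
```

Run:
```python
from h import *
go(-62,59,8,-np.pi/2)
for n in("top","side"):
    f=r.grab_frame(n);W=cloud(f);blobs(W,.048,.062,(.5,.7,-.1,.3))
    if n=="side": cv2.imwrite("pics/s2.png",cv2.resize(f["image"][80:260,100:340,::-1],None,fx=3,fy=3))
```

```text
t 11.0 p [593.5  90.6   9.4] local [-61.2  55.4] F [ 0.6 -2.3  2.3] j [-0.63  0.65  0.51  1.9  -0.47  0.71  0.13]
shift [ 3.6 -0.8  1.4] turn [-0.0001 -0.0004 -0.0009]
px [193 176] n 93 ctr mm 615.8 215.0 size 26.5 60.1 ang 89.45 z 0.0556
px [227 150] n 311 ctr mm 561.9 173.6 size 144.7 63.4 ang 64.22 z 0.0541
px [251 160] n 97 ctr mm 609.3 114.0 size 46.2 37.6 ang 66.22 z 0.0543
```

View pics/s2.png

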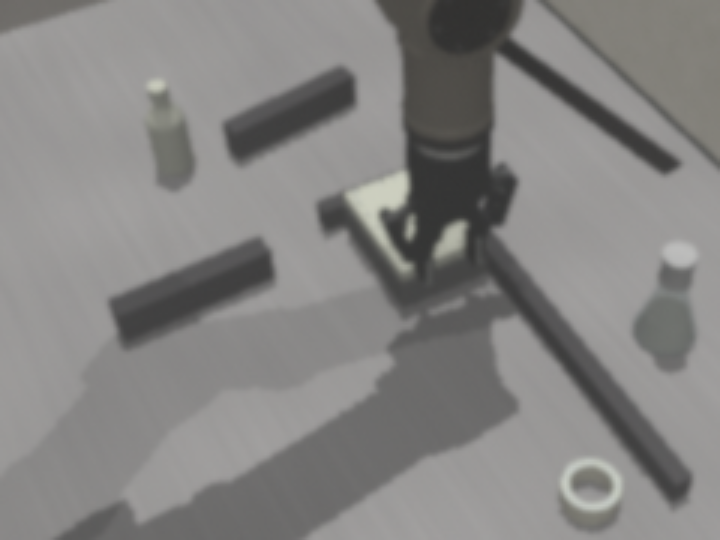

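The box lies next to the stop, with its left lid edge at about (345,200) by the stop's end at (330,210). I creep the last few mm.

step_arm([
  [1,0,0,0,0,0,45],
  [2,0,0,0,0,0,45],
  [2,0,0,0,0,0,45],
])

```text
clock: 11.4
tcp_pos: [0.5935, 0.0916, 0.0093]
orientation: [-2.246, -2.197, 0.001]
contact_force: [-0.4, -4.6, 2.8]
grip_width: 0.0451
gripper_force: 2.3
```

step_arm([
  [1,0,0,0,0,0,45],
  [2,0,0,0,0,0,45],
  [2,0,0,0,0,0,45],
])

```text
clock: 11.7
tcp_pos: [0.5936, 0.094, 0.0093]
orientation: [-2.245, -2.197, 0.0]
contact_force: [0.1, -4.3, 1.9]
grip_width: 0.045
gripper_force: 2.1
```

step_arm([
  [1,0,0,0,0,0,45],
  [1.5,0,0,0,0,0,45],
  [1.5,0,0,0,0,0,45],
])

```text
clock: 12.0
tcp_pos: [0.5937, 0.0955, 0.0093]
orientation: [-2.245, -2.197, -0.0]
contact_force: [-0.4, -4.1, 0.5]
grip_width: 0.0449
gripper_force: 2.0
```

step_arm([
  [1,0,0,0,0,0,45],
  [2,0,0,0,0,0,45],
  [2,0,0,0,0,0,45],
])

```text
clock: 12.3
tcp_pos: [0.5936, 0.0955, 0.0094]
orientation: [2.246, 2.195, -0.002]
contact_force: [-0.4, -7.4, 2.6]
grip_width: 0.0452
gripper_force: 3.9
```

step_arm([
  [1,0,0,0,0,0,45],
  [2,0,0,0,0,0,45],
  [2,0,0,0,0,0,45],
])

```text
clock: 12.6
tcp_pos: [0.5936, 0.0955, 0.0094]
orientation: [2.246, 2.193, -0.005]
contact_force: [-0.2, -12.2, 2.3]
grip_width: 0.0448
gripper_force: 5.9
```

The box is seated against the stop. I back off, lift and look.

step_arm([
  [-10,0,0,0,0,0,45],
  [-25,0,0,0,0,0,45],
  [-30,0,-50,0,0,0,45],
  [-30,0,-100,0,0,0,45],
  [-60,-40,-120,0,0,0,85],
  [-100,-80,-120,0,0,0,85],
  [-100,-80,-120,0,0,0,85],
  [-100,-80,-120,0,0,0,85],
])

```text
clock: 13.4
tcp_pos: [0.5102, 0.0, 0.1297]
orientation: [-2.247, -2.193, -0.002]
contact_force: [1.1, -0.4, -0.5]
grip_width: 0.0851
gripper_force: 0.0
```

```bash
cat >> h.py <<'E'
def check():
    state()
    for n in("top","side"):
        f=r.grab_frame(n);W=cloud(f);blobs(W,.048,.062,(.5,.7,.05,.3))
        c,s=np.cos(YAW),np.sin(YAW)
        P=W.reshape(-1,3);P=P[~np.isnan(P[:,0])];L=(P[:,:2]*1000-MID)@np.array([[c,-s],[s,c]])
        k=(abs(P[:,2]-.055)<.006)&(abs(L[:,0]+60)<60)&(abs(L[:,1]-135)<75)
        print(n,"box local pct x",np.percentile(L[k,0],[1,99]).round(1),"y",np.percentile(L[k,1],[1,99]).round(1))
        cv2.imwrite(f"pics/c_{n}_{r.get_obs()['clock']:.1f}.png",cv2.resize(f["image"][100:250,130:350,::-1],None,fx=3.5,fy=3.5,interpolation=cv2.INTER_CUBIC))
E
python3 -c "
from h import *
check(); go(-150,128,120,0)"; ls pics
```

```text
t 13.4 p [510.2   0.  129.7] local [-142.7  -36.9] F [ 1.1 -0.4 -0.5] j [-0.66  0.34  0.67  2.05 -0.29  0.84  0.14]
px [208 185] n 1181 ctr mm 595.7 171.7 size 128.0 99.4 ang 88.62 z 0.0558
top box local pct x [-107.6  -12. ] y [ 73.2 198.2]
px [218 143] n 25 ctr mm 561.1 226.6 size 14.3 23.4 ang 82.0 z 0.0531
px [241 160] n 291 ctr mm 589.9 126.7 size 85.5 46.0 ang 2.79 z 0.0542
side box local pct x [-107.8  -26.8] y [ 69.8 196.1]
t 13.5 p [512.5   2.2 129.5] local [-140.4  -34.7] F [0.6 0.3 0.2] j [-0.67  0.35  0.66  2.04 -0.29  0.84  0.14]
shift [162.7  -9.6   9.7] turn [ 1.6000e-03 -2.0000e-04 -1.5713e+00]
c_side_13.5.png
c_top_13.4.png
crop.png
s1.png
s2.png
side0.png
top0.png
```

step_arm([
  [163,-10,0,0,0,-1.571,85],
  [163,-10,0,0,0,-1.571,85],
  [163,-10,0,0,0,-1.571,85],
  [163,-10,0,0,0,-1.571,85],
  [163,-10,0,0,0,-1.571,85],
  [163,-10,0,0,0,-1.571,85],
  [163,-10,0,0,0,-1.571,85],
  [163,-10,0,0,0,-1.571,85],
])

```text
clock: 14.3
tcp_pos: [0.5058, 0.1664, 0.1288]
orientation: [-0.6, -3.083, -0.0]
contact_force: [-0.1, 0.9, -0.1]
grip_width: 0.0851
gripper_force: 0.0
```

step_arm([
  [0,0,0,0,0,-0.37,85],
  [0,0,0,0,0,-0.37,85],
  [0,0,0,0,0,-0.37,85],
  [0,0,0,0,0,-0.37,85],
  [0,0,0,0,0,-0.37,85],
  [0,0,0,0,0,-0.37,85],
])

```text
clock: 14.9
tcp_pos: [0.5054, 0.1648, 0.1291]
orientation: [-0.037, -3.141, 0.0]
contact_force: [0.7, 0.2, -0.8]
grip_width: 0.0848
gripper_force: 0.0
```

```bash
python3 -c "
from h import *
go(-145,128,8,0)"
```

```text
t 14.9 p [505.4 164.8 129.1] local [-150.8  127.8] F [ 0.7  0.2 -0.8] j [-0.65  0.33  0.26  1.98 -0.11  0.84  1.22]
shift [ -5.8   0.3 121.1] turn [-0.     -0.0002 -0.0031]
```

View pics/c_top_13.4.png

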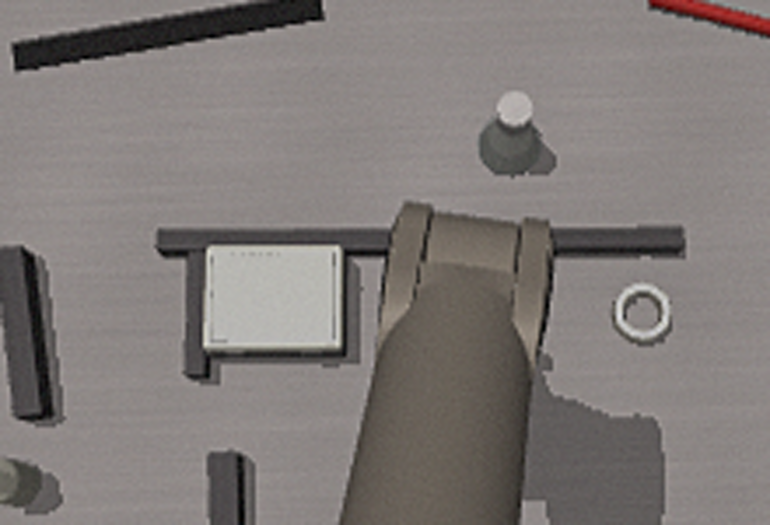

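The box sits in the corner (crop 205-343, 245-350), parallel to the rail and stop. One gentle nudge against the rail will make sure it is flush.

step_arm([
  [6,0,40,0,0,-0.003,85],
  [6,0,75,0,0,-0.003,85],
  [6,0,100,0,0,-0.003,85],
  [6,0,115,0,0,-0.003,85],
  [6,0,120,0,0,-0.003,85],
  [6,0,120,0,0,-0.003,85],
  [6,0,120,0,0,-0.003,85],
])

```text
clock: 15.6
tcp_pos: [0.4999, 0.1647, 0.0101]
orientation: [0.031, 3.14, 0.001]
contact_force: [-0.3, -0.1, 0.1]
grip_width: 0.085
gripper_force: 0.0
```

step_arm([
  [-8,0,0,0,0,0,85],
  [-16,0,0,0,0,0,85],
  [-24,0,0,0,0,0,85],
  [-28,0,0,0,0,0,85],
  [-31,0,0,0,0,0,85],
  [-33,0,0,0,0,0,85],
  [-34,0,0,0,0,0,85],
  [-34,0,0,0,0,0,85],
])

```text
clock: 16.4
tcp_pos: [0.5331, 0.1637, 0.0093]
orientation: [-0.031, -3.141, 0.0]
contact_force: [0.4, 0.3, 0.3]
grip_width: 0.0849
gripper_force: 0.0
```

```bash
python3 -c "
from h import *
go(-119,128,8,0)"
```

```text
t 16.4 p [533.1 163.7   9.3] local [-123.1  127.2] F [0.4 0.3 0.3] j [-0.57  0.55  0.21  1.99 -0.19  0.62  1.31]
shift [-4.1  0.8  1.3] turn [-0.     -0.0002  0.0007]
```

step_arm([
  [-1,0,0,0,0,0,85],
  [-2,0,0,0,0,0,85],
  [-3,0,0,0,0,0,85],
  [-4,0,0,0,0,0,85],
  [-4,0,0,0,0,0,85],
])

```text
clock: 16.9
tcp_pos: [0.5374, 0.1636, 0.0094]
orientation: [0.031, 3.141, 0.0]
contact_force: [-0.2, 0.4, 0.4]
grip_width: 0.0851
gripper_force: 0.0
```

step_arm([
  [-1,0,0,0,0,0,85],
  [-2,0,0,0,0,0,85],
  [-2,0,0,0,0,0,85],
])

```text
clock: 17.2
tcp_pos: [0.5388, 0.1636, 0.0093]
orientation: [-0.031, -3.14, 0.0]
contact_force: [-1.3, 0.3, 1.3]
grip_width: 0.0848
gripper_force: 0.9
```

step_arm([
  [-1,0,0,0,0,0,85],
  [-2,0,0,0,0,0,85],
  [-2,0,0,0,0,0,85],
])

```text
clock: 17.5
tcp_pos: [0.5391, 0.1635, 0.0091]
orientation: [-0.031, -3.137, 0.001]
contact_force: [-6.7, 0.0, 5.1]
grip_width: 0.0849
gripper_force: 4.2
```

step_arm([
  [-1,0,0,0,0,0,85],
  [-1,0,0,0,0,0,85],
])

```text
clock: 17.7
tcp_pos: [0.5391, 0.1634, 0.009]
orientation: [-0.03, -3.136, 0.001]
contact_force: [-9.4, -0.6, 7.0]
grip_width: 0.0849
gripper_force: 5.9
```

The box is flush: it does not move and the force rises. Retreating.

step_arm([
  [12,0,0,0,0,0,85],
  [30,0,0,0,0,0,85],
  [30,0,-50,0,0,0,85],
  [30,0,-100,0,0,0,85],
  [50,-50,-150,0,0,0,85],
  [50,-100,-150,0,0,0,85],
  [50,-150,-150,0,0,0,85],
  [50,-200,-150,0,0,0,85],
])

```text
clock: 18.5
tcp_pos: [0.4891, -0.0192, 0.1603]
orientation: [0.03, 3.138, 0.001]
contact_force: [1.3, -0.3, 0.1]
grip_width: 0.0845
gripper_force: 0.0
```

step_arm([
  [0,-60,0,0,0,0,85],
  [0,-60,0,0,0,0,85],
  [0,-60,0,0,0,0,85],
  [0,-60,0,0,0,0,85],
])

```text
clock: 18.9
tcp_pos: [0.4877, -0.0764, 0.159]
orientation: [0.03, 3.141, 0.001]
contact_force: [0.7, 0.8, 1.0]
grip_width: 0.0854
gripper_force: 0.0
```

```bash
python3 -c "
from h import *
check()
W=cloud(r.grab_frame('top'));blobs(W,.015,.2)"; ls pics
```

```text
t 18.9 p [487.7 -76.4 159. ] local [-163.6 -113.8] F [0.7 0.8 1. ] j [-0.31  0.23  0.4   2.04 -0.12  0.88  1.7 ]
px [208 185] n 1175 ctr mm 595.8 171.5 size 127.9 98.7 ang 88.1 z 0.0561
top box local pct x [-107.6  -12. ] y [ 73.1 198.6]
px [223 151] n 194 ctr mm 553.9 180.3 size 125.1 37.2 ang 72.41 z 0.0539
side box local pct x [-108.1  -13.1] y [ 69.2 196.9]
px [323 100] n 48 ctr mm 889.9 -231.1 size 64.3 11.8 ang 76.0 z 0.0168
px [276 138] n 277 ctr mm 745.3 -53.3 size 54.4 45.5 ang 85.51 z 0.0547
px [213 181] n 2129 ctr mm 607.9 103.3 size 140.1 353.2 ang 3.71 z 0.0524
px [309 166] n 105 ctr mm 651.9 -157.5 size 110.4 13.0 ang 87.6 z 0.0303
px [136 195] n 501 ctr mm 574.0 410.1 size 161.8 29.3 ang 7.87 z 0.0402
px [398 234] n 527 ctr mm 419.7 -423.6 size 72.1 73.0 ang 49.39 z 0.0717
px [194 254] n 478 ctr mm 378.1 217.8 size 155.5 27.8 ang 1.14 z 0.0406
px [131 237] n 210 ctr mm 434.2 413.8 size 36.3 41.5 ang 87.67 z 0.0741
c_side_13.5.png
c_side_19.0.png
c_top_13.4.png
c_top_18.9.png
crop.png
s1.png
s2.png
side0.png
top0.png
```

View pics/c_top_18.9.png

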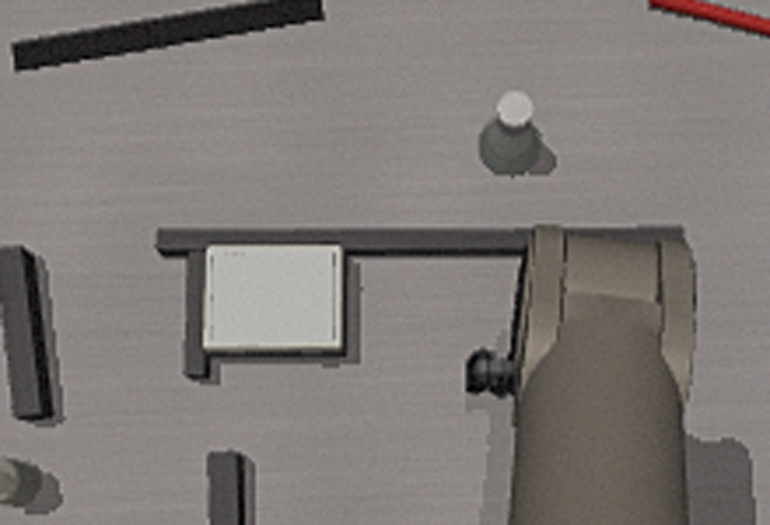

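View pics/c_side_19.0.png

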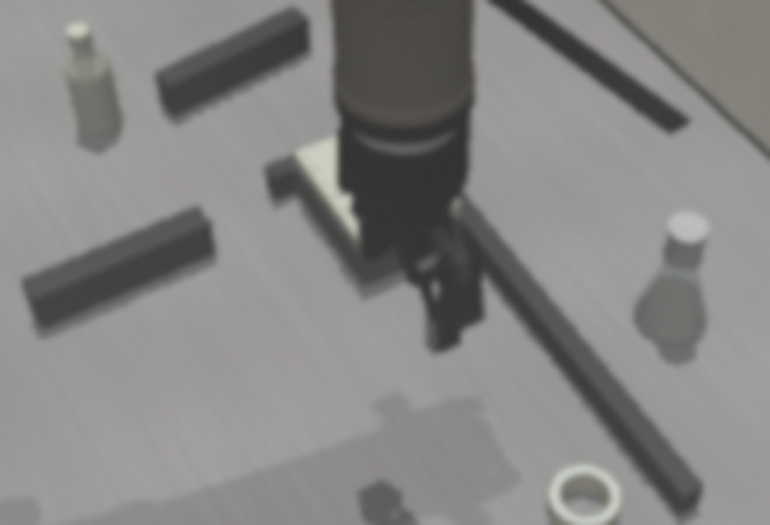

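The box is in the corner (top crop 204-343, 244-350), flush with the rail and the stop. The tape roll, flask and spray bottle are undisturbed in these views, and the depth check puts the jar where it was. The hand hangs clear at 160 mm, so I'm handing in.

```bash
python3 -c "
from h import *
state(); print(r.hand_in())"
```

```text
t 19.05 p [487.8 -75.7 158.9] local [-163.5 -113.1] F [0.9 1.2 0.4] j [-0.31  0.23  0.4   2.04 -0.12  0.89  1.7 ]
the job is handed in; nothing more can be done
None
```

The tip box was slid into the corner, flush against the rail and the end stop to within about 2 mm by camera; the other items were left in place, the hand was clear, and the job was handed in at 19 s.

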